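# Make room in a sprung divider tote and load the long bracket

### The arm

A 6-joint arm with a two-finger parallel gripper is mounted at the origin on the work surface; the furniture and walls round the work are solid. World frame = base frame: x ahead of the robot, y to its left, z up, the work surface at z = 0. Lengths are in mm, angles in rad, forces in N, time in s.
With the tool pointing down it reaches from about 425 to 1125 mm from the base axis. Payload 14.9 kg.
Tool frame: the origin (TCP) lies between the finger pads; the fingertips stand 11 mm ahead of it and the grasp point (between the pads) lies 8 mm behind it; z points along the fingers, y is the line along which they close (so a half turn about z gives the same grasp; the last joint's range is limited). The gripper opens to 91 mm and grips with 3 to 60 N. Pads are 32 mm wide; open, the fingers measure 118 mm over their backs; the gripper's body (76 mm by 178 mm) begins 60 mm behind the grasp point.
Start: joints at [1.286, 0.379, 1.734, -0, 1.028, -0.033], TCP at [174.41, 677.937, 224.932] pointing down, gripper open.
Joint ranges: [-2.77, 2.77], [-0.74, 2.19], [0, 2.66], [-1.06, 4.2], [0.31, 2.87], [-3.08, 3.08]. Speed limits (rad/s): [1.89, 1.89, 2.39, 3.14, 3.14, 3.14].

### API

Orientations are given as a unit quaternion [x, y, z, w].
In Python, from plant import bot, viewer, ticket gives the robot as it stands. The module is installed in compiled form; this text tells all that it offers.
- The arm moves only by the tool play_rows, never from a script. Its argument "steps" is a list that holds one entry, the list of rows, each a list of 5 numbers: the shift along the world's x, y, z in mm, then the turn about the world's z in rad, then the opening, from 0 (shut) to 1 (fully open). A call has 1 to 12 rows; each row is the pose to reach, as a shift and turn from the pose commanded when the call began; what a row does not reach only later rows make up. A row lasts 1/8 s, in which the tool goes at most 62.5 mm and 10.7 degrees, less where a joint would pass 70% of its speed; a pose out of reach is approached as far as the arm can. A call with a gripper value outside its range is refused whole. The fingers move at their own pace and stop on an object; the grip force is fixed at half the most. Time passes only in rows, so rows that repeat a pose let the fingers close. It gives the time, the measured TCP pose, the force, the opening and the grip force at its end, in the units of the state.
- bot.sense(): the state, without advancing time (a new reading comes with each control period).
- viewer.snapshot(name): name is "scene" or "top"; returns a dict with "img" (384x512x3 uint8, blue, green, red), "fx", "fy", "cx", "cy" (pixels), "k1" (the pictures are not rectified: a ray, as slopes to the right and down, at radius r is drawn at 1 + k1 r^2 times it, then the intrinsics apply), "R" (3x3) and "t" (3): a world point X has camera coordinates R X + t. Camera axes: x right, y down, z forward; pixel columns grow to the right and rows downward; lengths in mm; the calibration is good to about 2 mm. A picture is of the moment at which its call begins. There is no depth.
- ticket.job_done(): hands the job in; it is judged then, once.
The state is a dict: "t": time; "joint_pos": joint angles; "dq": joint speeds; "joint_torque": joint torques, N m; "tool_pos": TCP position; "tcp_rot": TCP orientation; "contact_force": force on the tool from outside, world axes, zero at the start; "torque": the same for the moment, N m; "finger_gap": opening from 0.0 (shut) to 1.0 (fully open); "finger_force": force on a finger pad.
Only numpy, scipy, OpenCV 4.12 (cv2) and the standard library are available. Lean on these libraries where they do the work, as an engineer would, in place of code of your own. Each camera call takes 0.05 s, during which the arm holds its last target. There are 200 camera calls.

### The job

The grey tote must carry both parts: the blue bearing block that already lies in it and the long aluminium bracket from the bench. Slide the orange divider along so that the long bay is big enough, and put the bracket in it flat on the floor and up against the end wall, with the block flat on the other side and everything held tight together by the yellow sprung plate. Leave the black gauge case and the tape measure where they are.

Things in the scene. Friction and masses are not known exactly. Their poses are not given: they have to be found in the camera images.
- tote: Fixed grey one-lane tote, 288 x 58 x 24 mm. Origin: centre of its underside, 3 mm above the bench; z up. x runs along the lane: +x to the end wall of the long bay (inner face at x=+138), -x to the sprung plate. Lane 46 mm wide in y (+-23), floor at z=6, rim of all walls at z=24; walls 6 thick. From +x: long bay, divider, block, plate.
- divider (a joint): Orange divider sliding in the tote, m, 0 to 0.085. Long bay length = 95 mm + value; divider face to the long bay is at tote x = 43 mm - value, divider 8 mm thick, wall top at tote z=24. Positive = toward the block and plate (-x of the tote). Sliding friction about 1.5 N; it stays where it is left unless pushed.
- divider_tab (a point): Middle of the top edge of the upright orange tab on the divider. Tab 8 mm along the tote's x, 28 mm along y, top 85 mm above the tote's origin (88 mm above the bench), rising from the wall top at 24. Pinch it across its 28 mm.
- end_plate (a joint): Yellow sprung plate at the tote's -x end, m: 0 = out (its face at tote x=-104 mm), up to 0.024 pushed in toward -x. Spring 3.5 N at rest plus 200 N/m. With it at 0 and block and divider touching, the long bay is 144 mm, so the bracket (150) fits only with the plate pushed in 6 mm; let go, the spring pushes block and divider back.
- bracket: Loose long aluminium bracket, 0.35 kg: flat foot 150 (x) x 36 (y) x 10 mm (z), on it a central upright web 74 long (x), 14 thick (y), top at z=85. Origin: centre of the foot's underside, x along its length; both ends alike. Starts upright on the bench. Grip the web across its 14 mm from above. Set it in tilted, one foot end pushing the divider, then lower the other.
- block: Loose blue bearing block, 0.25 kg: foot 90 (x) x 36 (y) x 12 mm, round-topped housing 44 long, 26 thick (y), top at z=58. Origin: centre of the foot's underside. Starts flat in the tote between divider and yellow plate, x along the lane, with play. It need not be gripped: the divider pushes it along.
- shelf_post (a point): Fixed: foot of the upright slotted steel shelf post, about 45 x 45 mm, rising from the bench to over 800 mm. Swing the arm past it on the robot's side, folded in. To its right, behind the parts, stands a navy bin 115 mm high with papers in it (fixed).
- gauge_case: Loose bystander: flat black gauge case with a brass-coloured button, 62 x 72 x 15 mm, lying beside the tote; origin at the centre of its underside. Leave alone.
- tape_measure: Loose bystander: white tape measure with yellow disc, 97 x 78 x 38 mm, near the red cable reel; origin at the centre of its underside. Leave alone.

How it is judged:
By the outcome, as a careful person would: the job done as asked, in the order asked, and still so for the second after the job is handed in, with the robot touching nothing.
It also fails if it takes over 59 s, if anything falls off the work surface, if the arm or the gripper's body presses on something with over 40 N, if the wrist force passes 120 N, or if a joint passes its speed limit or range.

## Working session

There is one attempt and no reset: what is moved stays moved. The work goes in short steps, Python scripts to look and compute and a tool call to move; the robot and the scene stay as the last step left them, time stands still between calls to the robot, and variables do not carry over. Pictures are saved under pics/ and viewed, at most 10 in all, crops included, and the job is handed in when it is done.

Besides the shell and the picture viewer there is one more tool, called after "Call:" in YAML: its name, and indented under it one key for each argument. play_rows: Moves the arm, as the interface text tells. Its arguments: {"type":"object","properties":{"steps":{"type":"array"}},"required":["steps"]}

```bash
mkdir -p pics; python3 - <<'E'
from plant import bot, viewer
import cv2,numpy as np
for n in("scene","top"):
    s=viewer.snapshot(n); cv2.imwrite(f"pics/{n}0.png",cv2.resize(s["img"],None,fx=1.5,fy=1.5,interpolation=cv2.INTER_CUBIC))
    np.savez(f"{n}0.npz",**s); print(n,s["fx"],s["cx"],s["cy"],s["k1"],(-s["R"].T@s["t"]).round(0),s["R"].round(2).tolist())
print(bot.sense())
E
```

```text
scene 360.95307173378546 252.34862813628348 199.16295340187858 -0.019852840561187943 [ -90. -682.  509.] [[0.81, -0.58, 0.02], [-0.23, -0.36, -0.9], [0.54, 0.73, -0.43]]
top 482.24282822803053 258.3718625280524 194.09387771086 -0.0022851004770523195 [ 333.   14. 1418.] [[0.02, -1.0, -0.02], [-1.0, -0.02, -0.08], [0.08, 0.02, -1.0]]
{'t': 0.1, 'joint_pos': array([ 1.28569678e+00,  3.79333263e-01,  1.73467830e+00,  1.96575263e-05,
        1.02848279e+00, -3.32920566e-02]), 'dq': array([ 0.00033726, -0.00158477, -0.00245661,  0.00096983, -0.00149707,
       -0.00037114]), 'joint_torque': array([-2.02705611e-03, -7.65032530e+01, -4.35295522e+01,  6.51960424e-02,
        3.98031157e-02, -6.31113721e-06]), 'tool_pos': array([174.31644374, 677.62575553, 224.39165637]), 'tcp_rot': array([ 1.25576402e-01,  9.92083849e-01, -4.43814756e-04, -7.97804232e-05]), 'contact_force': array([-0.24712538, -0.07732646,  0.88922878]), 'torque': array([-0.05418759,  0.00378498, -0.00246789]), 'finger_force': 0.0, 'finger_gap': 0.9936994029696666}
```

View pics/scene0.png

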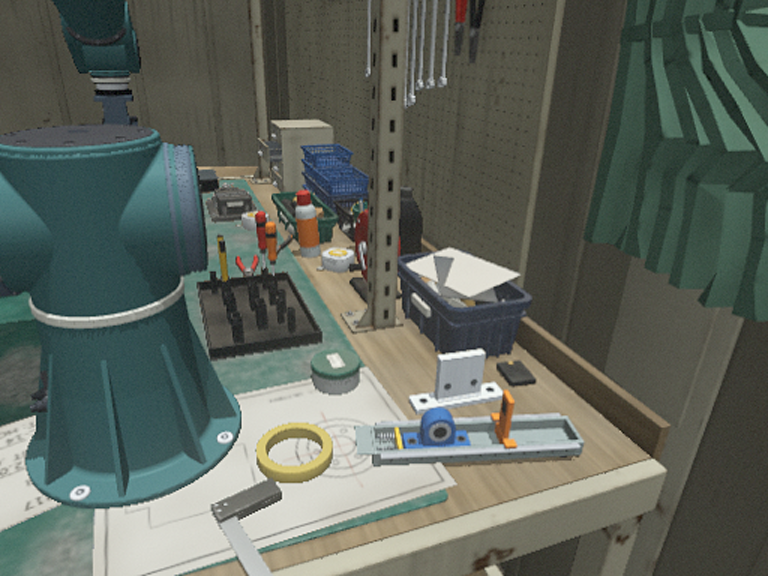

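View pics/top0.png

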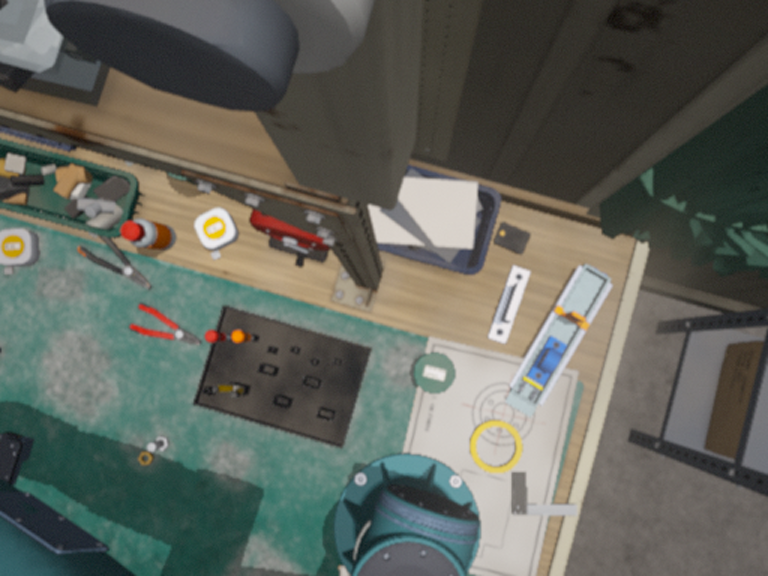

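The scene view shows the tote at about (360–580, 410–460), the orange tab at (508, 415), the bracket at (455, 380) and the post foot at (375, 320). In the top view the tote runs from (520, 400) to (600, 275), the bracket is at (510, 303), and the post foot is near (350, 290). Next I'll measure by colour and take one close crop.

```bash
cat > h.py <<'E'
import numpy as np,cv2
def load(n): return dict(np.load(n))
def ray(s,u,v):
    K=np.array([[s["fx"],0,s["cx"]],[0,s["fy"],s["cy"]],[0,0,1.]])
    d=np.array([float(s["k1"]),0,0,0])
    p=cv2.undistortPoints(np.array([[[u,v]]],float),K,d)[0,0]
    R=s["R"];return -R.T@s["t"],R.T@np.array([p[0],p[1],1])
def at(s,u,v,z):
    c,d=ray(s,u,v);return (c+d*(z-c[2])/d[2])
def tri(s1,p1,s2,p2):
    c1,d1=ray(s1,*p1);c2,d2=ray(s2,*p2)
    a=np.linalg.lstsq(np.stack([d1,-d2],1),c2-c1,rcond=None)[0]
    A,B=c1+a[0]*d1,c2+a[1]*d2;return (A+B)/2,np.linalg.norm(A-B)
def proj(s,X):
    K=np.array([[s["fx"],0,s["cx"]],[0,s["fy"],s["cy"]],[0,0,1.]])
    return cv2.projectPoints(np.array([X],float),cv2.Rodrigues(s["R"])[0],s["t"],K,np.array([float(s["k1"]),0,0,0]))[0][0,0]
E
python3 - <<'E'
from h import *
t=load("top0.npz");s=load("scene0.npz")
def crop(im,x0,x1,y0,y1,k): return cv2.resize(im[y0:y1,x0:x1],None,fx=k,fy=k,interpolation=cv2.INTER_CUBIC)
cv2.imwrite("pics/c_top.png",crop(t["img"],310,420,165,280,5))
cv2.imwrite("pics/c_sc.png",crop(s["img"],230,400,220,320,4.7))
print("post",at(t,350/1.5,290/1.5,0),at(s,375/1.5,322/1.5,0))
E
```

```text
post [452.75919972 120.34174478   0.        ] [4.73779283e+02 9.17020016e+01 5.68434189e-14]
```

View pics/c_top.png

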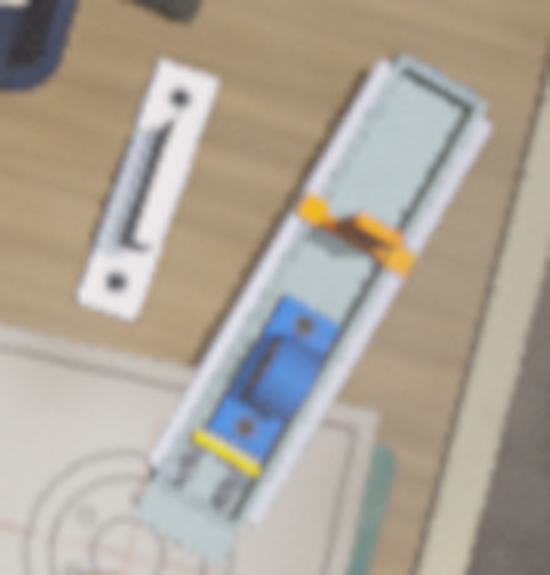

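View pics/c_sc.png

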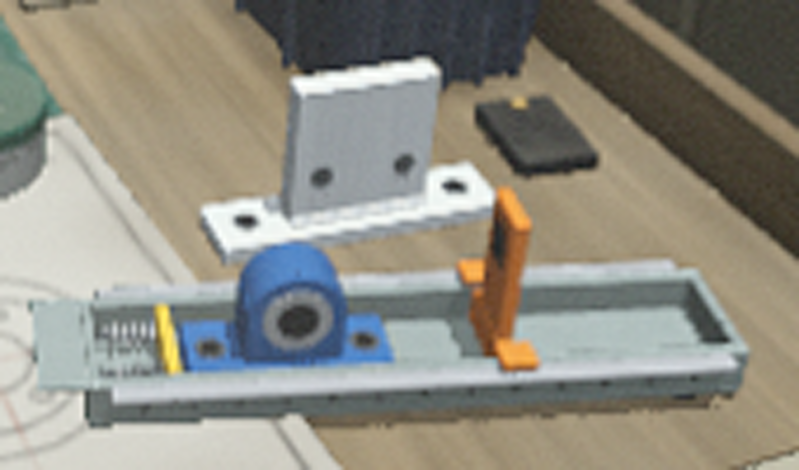

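The crops show the bracket foot corners at about (160,60), (218,78), (135,320) and (80,298) in the top crop, with the tote rails running from (375,65) to (150,468). The tab top in the scene crop is around (513,208). Now I'll fit these with masks.

```bash
cat > meas.py <<'E'
from h import *
def meas(t,s):
    hsv=cv2.cvtColor(t["img"],cv2.COLOR_BGR2HSV)
    H,S,V=[hsv[...,i].astype(int) for i in range(3)]
    # bracket
    m=((S<45)&(V>120)).astype(np.uint8); m[:, :325]=0;m[:,356:]=0;m[:174]=0;m[230:]=0
    n,l,st,c=cv2.connectedComponentsWithStats(m); k=1+np.argmax(st[1:,4])
    r=cv2.minAreaRect(np.argwhere(l==k)[:,::-1].astype(np.float32))
    P=np.array([at(t,u,v,10)[:2] for u,v in cv2.boxPoints(r)]);e=[P[1]-P[0],P[2]-P[1]]
    e.sort(key=np.linalg.norm); print("bracket c",P.mean(0).round(1),"size",[np.linalg.norm(a).round(1) for a in e],"ang",np.degrees(np.arctan2(*(-e[1] if e[1][0]<0 else e[1])[::-1])).round(2))
    # tote rails: width by low-saturation span per row
    L=[];Rr=[]
    for v in range(192,234):
        row=(S[v]<60)&(V[v]>60)
        # search on this row around centre line between crop points
        uc=int(310+(434+(v-165-19)*5*(-(233/400.)))/5)
        seg=np.where(row[uc-30:uc+30])[0]+uc-30
        a,b=seg.min(),seg.max(); L.append((a-.5,v));Rr.append((b+.5,v))
    def fit(Q,z=27):
        W=np.array([at(t,u,v,z)[:2] for u,v in Q],np.float32)
        for _ in range(3):
            vx,vy,x,y=cv2.fitLine(W,cv2.DIST_HUBER,0,.01,.01).ravel()
            d=abs((W-[x,y])@[-vy,vx]); W=W[d<max(3,2*np.median(d))]
        sg=np.sign(vx);return np.array([x,y]),np.array([vx,vy])*sg,len(W)
    pl,dl,nl=fit(L);pr,dr,nr=fit(Rr)
    print("rails ang",np.degrees(np.arctan2(dl[1],dl[0])),np.degrees(np.arctan2(dr[1],dr[0])),nl,nr)
    d=(dl+dr);d/=np.linalg.norm(d);nrm=np.array([-d[1],d[0]])
    print("width",(pl-pr)@nrm,"centre offset n",((pl+pr)/2@nrm))
    # end: low-sat extent along centreline
    off=(pl+pr)/2@nrm
    for name,sn in(("top",t),("scene",s)):
        h2=cv2.cvtColor(sn["img"],cv2.COLOR_BGR2HSV)
        h2=h2.astype(int)
        yl=((abs(h2[...,0]-27)<5)&(h2[...,1]>150)&(h2[...,2]>120)); og=((abs(h2[...,0]-14)<6)&(h2[...,1]>170)&(h2[...,2]>100))
        reg=np.zeros(yl.shape,bool)
        if name=="top": reg[200:270,340:400]=1
        else: reg[255:310,255:400]=1
        y=np.argwhere(yl&reg)[:,::-1]; o=np.argwhere(og&reg)[:,::-1]
        for nm,q in(("yel",y),("or",o)):
            if len(q)>3: print(name,nm,len(q),q.mean(0),"->z27",at(sn,*q.mean(0),27)[:2].round(1),"box",q.min(0),q.max(0),"along",(at(sn,*q.mean(0),27)[:2]@d).round(1),"n",(at(sn,*q.mean(0),27)[:2]@nrm).round(1))
    return d,nrm,off
if __name__=="__main__":
    t=load("top0.npz");s=load("scene0.npz")
    d,nrm,off=meas(t,s)
    K=lambda u,v:(u/5+310,v/5+165)
    for nm,p in(("endTL",(400,53)),("endTR",(488,106)),("endInL",(405,70)),("endInR",(475,107)),("wingL",(312,208)),("wingR",(402,260)),("yl",(195,437)),("yr",(260,473))):
        w=at(t,*K(*p),27)[:2];print(nm,w.round(1),"along",(w@d).round(1),"n-off",(w@nrm-off).round(1))
    Ks=lambda u,v:(u/4.7+230,v/4.7+220)
    for nm,p in(("endfar",(698,268)),("endnear",(745,355)),("ylT",(160,307)),("ylB",(178,370))):
        w=at(s,*Ks(*p),27)[:2];print("S",nm,w.round(1),"along",(w@d).round(1),"n-off",(w@nrm-off).round(1))
    for p in((503,188),(525,226),(513,207)):
        w=at(s,*Ks(*p),88)[:2];print("S tab",w.round(1),(w@d).round(1),(w@nrm-off).round(1))
    for p in((350,216),(408,243)):
        w=at(t,*K(*p),88)[:2];print("T tab",w.round(1),(w@d).round(1),(w@nrm-off).round(1))
    for p in((292,85),(438,70)):
        w=at(s,*Ks(*p),85)[:2];print("S web top",w.round(1))
    print("d",d,"off",off,"base pt",off*nrm)
E
python3 meas.py
```

```text
bracket c [ 430.4 -189.6] size [np.float64(41.0), np.float64(154.4)] ang -18.62
rails ang -30.006413 -30.773188 42 37
width 111.920105 centre offset n -73.73169
top yel 15 [354.6        255.26666667] ->z27 [ 279.4 -232.4] box [349 252] [360 259] along 358.5 n -59.1
top or 10 [381.4 210.4] ->z27 [ 408.9 -308.7] box [373 209] [388 213] along 508.9 n -59.4
scene yel 32 [264.78125 291.90625] ->z27 [ 276.3 -236.2] box [263 285] [267 298] along 357.9 n -64.0
scene or 124 [337.05645161 281.75806452] ->z27 [ 422.8 -296.7] box [328 261] [343 298] along 514.8 n -42.0
endTL [ 510.  -333.5] along 608.6 n-off 44.0
endTR [ 480.1 -383.9] along 608.3 n-off -14.5
endInL [ 500.2 -336.4] along 601.6 n-off 36.6
endInR [ 479.4 -376.4] along 604.0 n-off -8.5
wingL [ 419.4 -282.9] along 504.9 n-off 41.8
wingR [ 390.4 -334.3] along 505.9 n-off -17.1
yl [ 287.2 -216.4] along 357.2 n-off 32.3
yr [ 267.5 -253.4] along 359.0 n-off -9.6
S endfar [ 510.3 -336.7] along 610.5 n-off 41.4
S endnear [ 476.4 -386.2] along 606.4 n-off -18.4
S ylT [ 287.6 -219. ] along 358.9 n-off 30.3
S ylB [ 269.  -255.8] along 361.4 n-off -10.8
S tab [ 410.4 -297.6] 504.6 24.6
S tab [ 397.4 -321.6] 505.5 -2.6
S tab [ 403.5 -309.6] 504.7 10.8
T tab [ 411.6 -290.7] 502.1 31.2
T tab [ 397.3 -322.4] 505.8 -3.3
S web top [ 393.8 -180. ]
S web top [ 462.4 -209.1]
d [ 0.8626037  -0.50588024] off -73.73169 base pt [-37.299404 -63.60123 ]
```

Tote origin comes out at about (370,-289) with yaw about -29.8°, from the rim ends and plate, which agree to 2 mm. The tab is at (404,-308), consistent with divider joint ≈ 0. The bracket is at about (430,-191), yaw -19°. The post is the tight spot, so I'll look at it once.

```bash
python3 - <<'E'
from h import *
t=load("top0.npz");s=load("scene0.npz")
a=cv2.resize(t["img"][130:220,200:290],(396,396),interpolation=cv2.INTER_CUBIC)
b=cv2.resize(s["img"][150:240,210:300],(396,396),interpolation=cv2.INTER_CUBIC)
cv2.imwrite("pics/post.png",np.hstack([a,b]))
E
```

```text
(no output)
```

View pics/post.png

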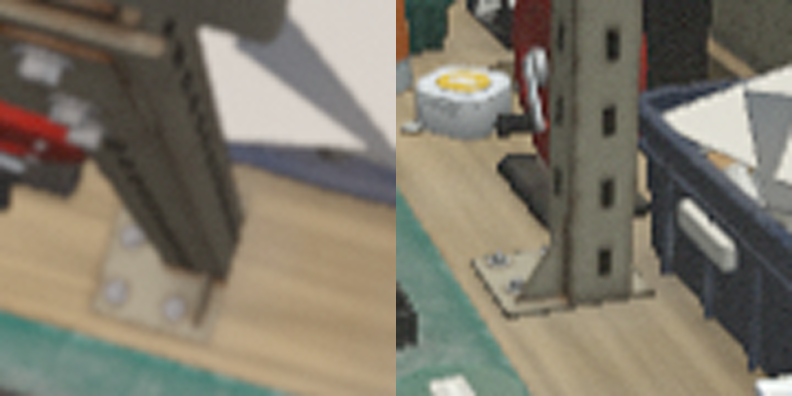

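The left half shows the post base with corners at about (165,260) and (225,275). In the right half, its near edge meets the foot plate at about (570,300), with the right corner at (632,295).

```bash
python3 - <<'E'
from h import *
t=load("top0.npz");s=load("scene0.npz")
for n,p in(("TL",(165,260)),("TR",(225,275)),("TRup",(240,220)),("plate",(90,305)),("plateR",(212,340))):
    w=at(t,p[0]/4.4+200,p[1]/4.4+130,3);print(n,w.round(0),np.hypot(*w[:2]).round(0),np.degrees(np.arctan2(w[1],w[0])).round(1))
for n,p in(("near",(174,300)),("right",(236,295)),("plateL",(80,262)),("platenear",(118,312)),("plR",(258,292))):
    w=at(s,p[0]/4.4+210,p[1]/4.4+150,3);print(n,w.round(0),np.hypot(*w[:2]).round(0),np.degrees(np.arctan2(w[1],w[0])).round(1))
E
```

```text
TL [465. 108.   3.] 478.0 13.1
TR [456.  68.   3.] 461.0 8.4
TRup [493.  58.   3.] 497.0 6.7
plate [434. 158.   3.] 462.0 20.0
plateR [412.  75.   3.] 419.0 10.4
near [457.  70.   3.] 462.0 8.7
right [496.  53.   3.] 498.0 6.1
plateL [434. 151.   3.] 459.0 19.2
platenear [416.  77.   3.] 423.0 10.4
plR [511.  48.   3.] 513.0 5.4
```

Call:
play_rows:
  steps:
    - [[5,-35,20,0.05,1],[10,-70,40,0.1,1],[15,-105,60,0.15,1],[20,-140,80,0.2,1],[25,-175,95,0.25,1],[30,-210,115,0.3,1],[38,-250,135,0.35,1],[46,-290,155,0.4,1],[55,-350,175,0.4,1],[55,-350,175,0.4,1],[55,-350,175,0.4,1],[55,-350,175,0.4,1]]

```text
t: 1.6
tool_pos: [229.2, 328.5, 399.3]
tcp_rot: [-0.074, 0.997, -0.0, -0.0]
contact_force: [-0.5, -0.5, -0.2]
finger_gap: 0.998
finger_force: 0.0
```

```bash
python3 -c "
from plant import bot
import numpy as np
s=bot.sense();p=s['tool_pos'];print(p,np.hypot(*p[:2]),s['joint_pos'].round(3),s['tcp_rot'],s['contact_force'],s['t'])"
```

```text
[229.18636429 328.51690655 399.27898823] 400.5617898242634 [ 0.903 -0.327  2.136  0.     1.334 -0.816] [-7.43977398e-02  9.97228431e-01 -4.57284886e-04 -4.72597126e-04] [-0.46678621 -0.49127884 -0.20144489] 1.6
```

Call:
play_rows:
  steps:
    - [[-28,-42,0,0,1],[5,-73,0,0,1],[39,-104,0,0,1],[64,-142,0,0,1],[88,-180,0,0,1],[88,-180,0,0,1]]

```text
t: 2.35
tool_pos: [318.6, 146.6, 399.4]
tcp_rot: [-0.072, 0.997, -0.0, -0.001]
contact_force: [0.2, 0.4, 0.4]
finger_gap: 0.999
finger_force: 0.0
```

```bash
python3 -c "
from plant import bot,viewer
import numpy as np,cv2
s=bot.sense();p=s['tool_pos'];print(p,np.hypot(*p[:2]),s['joint_pos'].round(3),s['tcp_rot'],s['contact_force'],s['t'])
a=viewer.snapshot('scene')['img'];b=viewer.snapshot('top')['img'];cv2.imwrite('pics/pass.png',np.hstack([a[:,:400],b[:,100:500]]))"
```

```text
[318.56380684 146.60506611 399.39039689] 350.6792614834306 [ 0.365 -0.438  2.207 -0.     1.374 -1.35 ] [-7.22889617e-02  9.97383426e-01 -3.36642442e-04 -7.03106366e-04] [0.20087732 0.37617644 0.41103763] 2.35
```

View pics/pass.png

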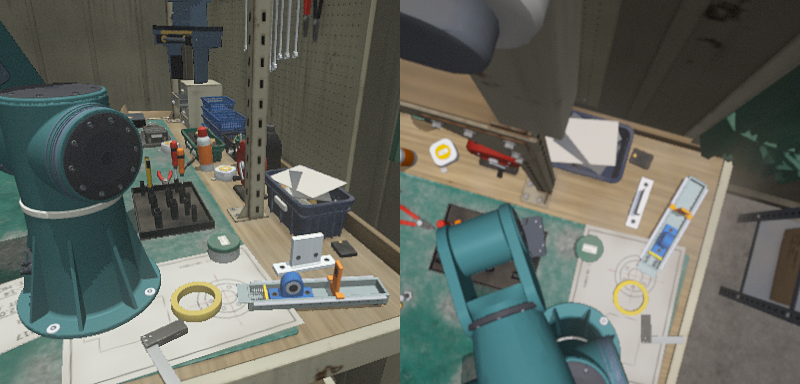

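The gripper is at about (535,240) in the right half and clear of the post, with open space at this radius. I'll continue past it.

Call:
play_rows:
  steps:
    - [[8,-53,0,0,1],[18,-100,0,0,1],[21,-147,0,0,1],[18,-194,0,0,1],[8,-241,0,-0.1,1],[-8,-285,0,-0.25,1],[-28,-327,0,-0.4,1],[-15,-370,-20,-0.55,1],[10,-400,-50,-0.65,1],[45,-420,-80,-0.7,1],[60,-437,-100,-0.73,1],[60,-437,-100,-0.73,1]]

```text
t: 3.95
tool_pos: [378.3, -287.8, 298.0]
tcp_rot: [0.286, 0.958, 0.001, -0.002]
contact_force: [0.2, -0.3, -0.1]
finger_gap: 1.002
finger_force: 0.0
```

```bash
cat > st.py <<'E'
from plant import bot
import numpy as np
O=np.array([369.8,-288.8]);A=np.radians(-29.8);d=np.array([np.cos(A),np.sin(A)]);n=np.array([-d[1],d[0]])
def state():
    s=bot.sense();p=s['tool_pos'];q=s['tcp_rot'];ya=np.degrees(2*np.arctan2(q[1],q[0]))-90
    f=s['contact_force']
    print("t",s['t'],"p",p.round(1),"r",np.hypot(*p[:2]).round(0),"yang",ya.round(2),"q",s['joint_pos'].round(2),"f",f.round(1),"gap mm",(s['finger_gap']*91).round(1),"ff",s['finger_force'])
    print("tote x,y",((p[:2]-O)@d).round(1),((p[:2]-O)@n).round(1),"f along",(f[:2]@d).round(1),(f[:2]@n).round(1))
if __name__=="__main__": state()
E
python3 st.py
```

```text
Traceback (most recent call last):
  File "st.py", line 9, in <module>
    if __name__=="__main__": state()
                             ~~~~~^^
  File "st.py", line 7, in state
    print("t",s['t'],"p",p.round(1),"r",np.hypot(*p[:2]).round(0),"yang",ya.round(2),"q",s['joint_pos'].round(2),"f",f.round(1),"gap mm",(s['finger_gap']*91).round(1),"ff",s['finger_force'])
                                                                                                                                         ^^^^^^^^^^^^^^^^^^^^^^^^^^
AttributeError: 'float' object has no attribute 'round'
```

Call:
play_rows:
  steps:
    - [[25,-21,-30,0.06,1],[25,-21,-70,0.06,1],[25,-21,-110,0.06,1],[25,-21,-150,0.06,1],[25,-21,-190,0.06,1],[25,-21,-215,0.06,1],[25,-21,-231,0.06,1],[25,-21,-231,0.06,1],[25,-21,-231,0.06,0],[25,-21,-231,0.06,0],[25,-21,-231,0.06,0],[25,-21,-231,0.06,0]]

```text
t: 5.45
tool_pos: [402.5, -310.2, 69.2]
tcp_rot: [0.258, 0.966, -0.0, 0.0]
contact_force: [0.1, 0.2, 0.4]
finger_gap: 0.593
finger_force: 0.0
```

```bash
sed -i 's/(s\[.finger_gap.\]\*91).round(1)/round(s["finger_gap"]*91,1)/' st.py; python3 st.py
```

```text
t 5.45 p [ 402.5 -310.2   69.2] r 508.0 yang 60.1 q [-0.7   0.34  2.17 -0.    0.63 -1.75] f [0.1 0.2 0.4] gap mm 54.0 ff 0.0
tote x,y 39.0 -2.3 f along -0.0 0.2
```

Call:
play_rows:
  steps:
    - [[0,0,0,0,0],[0,0,0,0,0],[0,0,0,0,0],[0,0,0,0,0],[0,0,0,0,0],[0,0,0,0,0]]

```text
t: 6.2
tool_pos: [403.4, -307.2, 68.8]
tcp_rot: [0.259, 0.966, 0.002, -0.0]
contact_force: [23.0, 38.6, 8.9]
finger_gap: 0.305
finger_force: 30.0
```

```bash
python3 st.py
```

```text
t 6.2 p [ 403.4 -307.2   68.8] r 507.0 yang 59.99 q [-0.7   0.34  2.17  0.01  0.64 -1.75] f [23.  38.6  8.9] gap mm 27.7 ff 30.002095699310303
tote x,y 38.3 0.7 f along 0.8 44.9
```

Call:
play_rows:
  steps:
    - [[1.5,2.6,0,0,0],[1.5,2.6,0,0,0],[-4,6,0,0,0],[-10,9,0,0,0],[-16,12.5,0,0,0],[-22,16,0,0,0],[-28,19.5,0,0,0],[-33,22.5,0,0,0],[-38,25,0,0,0],[-43,28,0,0,0],[-43,28,0,0,0],[-43,28,0,0,0]]

```text
t: 7.7
tool_pos: [359.6, -281.4, 68.9]
tcp_rot: [0.258, 0.966, 0.001, -0.0]
contact_force: [8.6, 13.2, 3.3]
finger_gap: 0.304
finger_force: 30.0
```

```bash
python3 st.py
```

```text
t 7.7 p [ 359.6 -281.4   68.9] r 457.0 yang 60.04 q [-0.72  0.27  2.27  0.    0.6  -1.77] f [ 8.6 13.2  3.3] gap mm 27.7 ff 30.000692903995514
tote x,y -12.5 1.4 f along 0.8 15.7
```

Call:
play_rows:
  steps:
    - [[-2.5,2,0,0,0],[-5,3.7,0,0,0],[-5,3.7,0,0,0],[-5,3.7,0,0,0]]

```text
t: 8.2
tool_pos: [354.9, -278.5, 68.9]
tcp_rot: [0.258, 0.966, 0.0, 0.001]
contact_force: [8.0, 5.1, -4.5]
finger_gap: 0.303
finger_force: 30.0
```

```bash
python3 st.py
```

```text
t 8.2 p [ 354.9 -278.5   68.9] r 451.0 yang 60.06 q [-0.72  0.27  2.28  0.    0.6  -1.77] f [ 8.   5.1 -4.5] gap mm 27.6 ff 29.999376833438873
tote x,y -18.0 1.6 f along 4.4 8.4
```

Call:
play_rows:
  steps:
    - [[0,0,0,0,0.7],[0,0,0,0,0.7],[0,0,0,0,0.7],[0,0,0,0,0.9],[0,0,30,0,1],[0,0,70,0,1],[0,0,110,0,1],[10,10,140,0.07,1],[-30,-10,140,0.2,1],[-30,-10,140,0.2,1]]

```text
t: 9.45
tool_pos: [323.1, -288.7, 209.2]
tcp_rot: [0.16, 0.987, -0.0, 0.0]
contact_force: [0.2, -0.4, 0.0]
finger_gap: 1.004
finger_force: 0.0
```

```bash
python3 - <<'E'
from plant import bot,viewer
import numpy as np,cv2
from st import state; state()
for n in("scene","top"):
    s=viewer.snapshot(n); np.savez(f"{n}1.npz",**s)
    im=s["img"][205:320,230:400] if n=="scene" else s["img"][165:280,300:430]
    cv2.imwrite(f"pics/{n}1.png",cv2.resize(im,None,fx=3,fy=3,interpolation=cv2.INTER_CUBIC))
a=cv2.imread("pics/scene1.png");b=cv2.imread("pics/top1.png");c=np.zeros((690,510,3),np.uint8);c[:345]=a;c[345:,:390]=b
cv2.imwrite("pics/two1.png",cv2.resize(c,(443,600)))
E
```

```text
t 9.45 p [ 323.1 -288.7  209.2] r 433.0 yang 71.59 q [-0.78 -0.04  2.26 -0.    0.91 -2.03] f [ 0.2 -0.4  0. ] gap mm 91.3 ff 0.0
tote x,y -40.5 -23.1 f along 0.4 -0.3
```

View pics/two1.png

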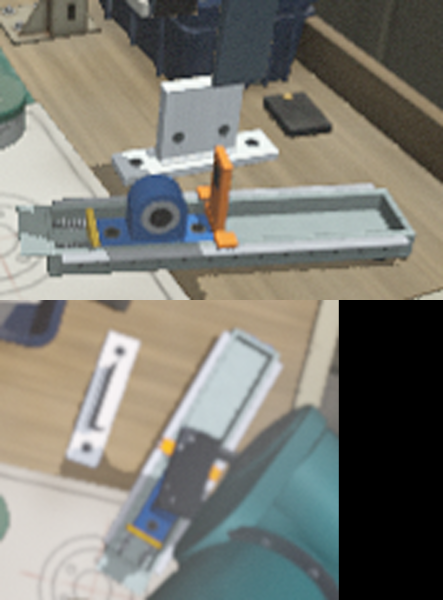

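The divider now sits against the block with the plate at rest, and the long bay is clear. Next is the bracket grasp.

Call:
play_rows:
  steps:
    - [[40,35,0,0,1],[75,70,0,0,1],[107,98,0,0,1],[107,98,-30,0,1],[107,98,-70,0,1],[107,98,-110,0,1],[107,98,-135,0,1],[107,98,-149,0,1],[107,98,-149,0,1],[107,98,-149,0,0],[107,98,-149,0,0],[107,98,-149,0,0]]

```text
t: 11.05
tool_pos: [431.7, -190.6, 60.5]
tcp_rot: [0.16, 0.987, -0.0, 0.001]
contact_force: [-1.4, 0.4, 0.9]
finger_gap: 0.699
finger_force: 0.0
```

Call:
play_rows:
  steps:
    - [[0,0,0,0,0],[0,0,0,0,0],[0,0,0,0,0],[0,0,0,0,0],[0,0,0,0,0],[0,0,0,0,0]]

```text
t: 11.8
tool_pos: [431.2, -190.3, 59.7]
tcp_rot: [0.16, 0.987, 0.0, -0.0]
contact_force: [0.0, -0.6, -2.7]
finger_gap: 0.152
finger_force: 30.0
```

```bash
python3 st.py
```

```text
t 11.8 p [ 431.2 -190.3   59.7] r 471.0 yang 71.56 q [-0.47  0.31  2.24  0.    0.59 -1.71] f [ 0.  -0.6 -2.7] gap mm 13.8 ff 29.999393820762634
tote x,y 4.3 116.0 f along 0.3 -0.5
```

Call:
play_rows:
  steps:
    - [[0,0,20,0,0],[0,0,55,0,0],[0,0,90,0,0],[2,-20,115,-0.03,0],[5,-50,115,-0.09,0],[8,-80,115,-0.15,0],[11,-110,115,-0.19,0],[11,-139,115,-0.205,0],[11,-139,85,-0.205,0],[11,-139,50,-0.205,0],[11,-139,50,-0.205,0],[11,-139,50,-0.205,0]]

```text
t: 13.3
tool_pos: [442.7, -329.5, 110.8]
tcp_rot: [0.26, 0.966, -0.0, 0.0]
contact_force: [0.4, 0.1, -3.7]
finger_gap: 0.152
finger_force: 30.0
```

```bash
python3 - <<'E'
from plant import bot,viewer
import numpy as np,cv2
from st import state; state()
for n in("scene","top"):
    s=viewer.snapshot(n); np.savez(f"{n}2.npz",**s)
    im=s["img"][205:325,230:400] if n=="scene" else s["img"][165:285,300:430]
    cv2.imwrite(f"pics/{n}2.png",cv2.resize(im,None,fx=4.6 if n=="scene" else 2,fy=4.6 if n=="scene" else 2,interpolation=cv2.INTER_CUBIC))
E
```

```text
t 13.3 p [ 442.7 -329.5  110.8] r 552.0 yang 59.82 q [-0.68  0.32  2.08 -0.    0.74 -1.73] f [ 0.4  0.1 -3.7] gap mm 13.9 ff 29.99917834997177
tote x,y 83.5 0.9 f along 0.3 0.3
```

View pics/scene2.png

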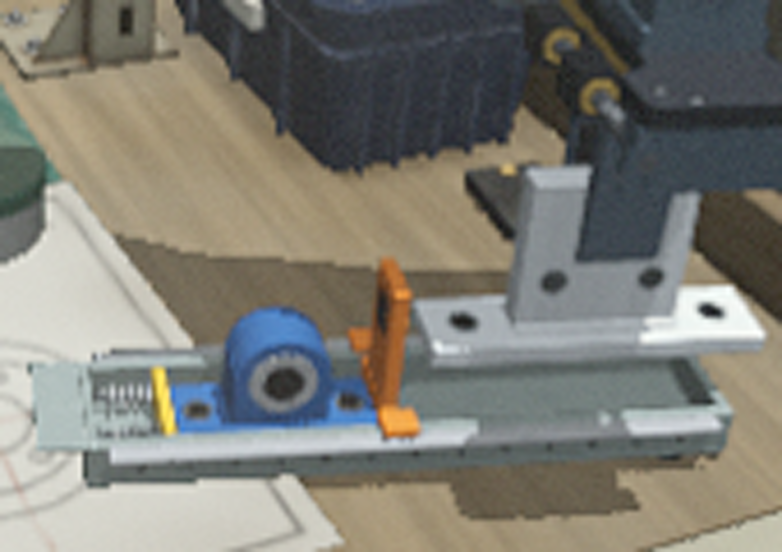

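The bracket hangs level above the bay, with its near-bottom corners at about (432,362) and (766,347). The divider wing is at (400,425) and the tote end corner at (728,410).

```bash
python3 - <<'E'
from h import *
from st import O,d,n
s=load("scene2.npz")
f=lambda x,y:(x/4.6+230,y/4.6+205)
for nm,p,z in(("L near bot",(432,364),51),("R near bot",(766,348),51),("L far top",(414,305),61),("R far top",(748,287),61),("L near top",(432,344),61),("R near top",(766,332),61),("wing front near",(418,432),27),("wing back near",(385,432),27),("tab top +x near",(412,292),88),("tab top +x far",(396,262),88),("tote end near",(730,405),27),("yellow top far",(162,368),27),("yellow near",(176,432),27)):
    w=at(s,*f(*p),z)[:2]-O; print(nm,(w@d).round(1),(w@n).round(1))
E
```

```text
L near bot 8.6 -15.1
R near bot 160.5 -16.0
L far top 7.5 13.5
R far top 164.8 15.1
L near top 7.8 -14.1
R near top 157.8 -17.4
wing front near 0.8 -30.2
wing back near -13.4 -29.1
tab top +x near -3.6 -12.7
tab top +x far -4.7 9.0
tote end near 144.7 -24.2
yellow top far -103.4 20.6
yellow near -103.2 -22.0
```

Call:
play_rows:
  steps:
    - [[-5,3,0,0,0],[-9.5,5.5,-8,0,0],[-9.5,5.5,-16,0,0],[-9.5,5.5,-22,0,0],[-9.5,5.5,-26,0,0],[-9.5,5.5,-28,0,0],[-9.5,5.5,-28,0,0]]

```text
t: 14.28
tool_pos: [431.8, -323.2, 81.5]
tcp_rot: [0.26, 0.966, 0.001, -0.001]
contact_force: [0.2, 1.0, -3.2]
finger_gap: 0.151
finger_force: 30.0
```

```bash
python3 st.py
```

```text
t 14.275 p [ 431.8 -323.2   81.5] r 539.0 yang 59.82 q [-0.69  0.36  2.11 -0.    0.68 -1.73] f [ 0.2  1.  -3.2] gap mm 13.7 ff 29.999493062496185
tote x,y 70.9 1.0 f along -0.3 0.9
```

```bash
python3 - <<'E'
from plant import viewer
import numpy as np,cv2
s=viewer.snapshot("scene"); np.savez("scene3.npz",**s)
cv2.imwrite("pics/scene3.png",cv2.resize(s["img"][235:325,290:400],None,fx=6,fy=6,interpolation=cv2.INTER_CUBIC))
E
```

```text
(no output)
```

View pics/scene3.png

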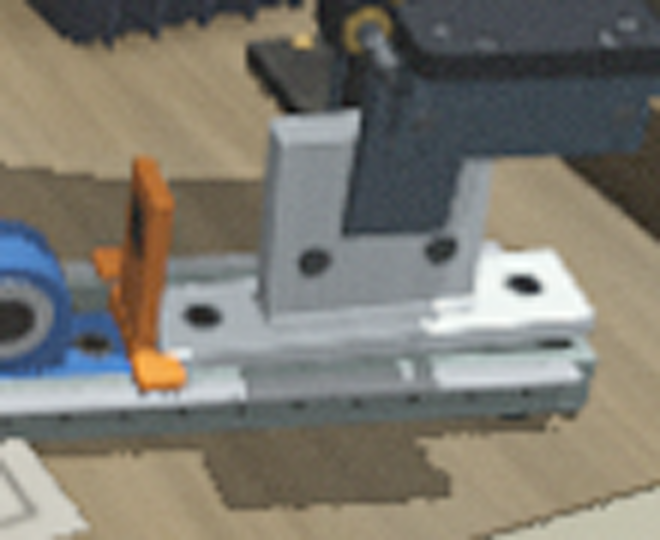

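The bracket has pivoted as wanted. Its low end (about (175,350)) is inside the bay beside the divider, and its other end (590,325) rests on the end wall. Next: lower slightly, then push toward the divider.

Call:
play_rows:
  steps:
    - [[0,0,-2,0,0],[0,0,-3.5,0,0],[-1.7,1,-3.5,0,0],[-3.5,2,-3.5,0,0],[-5.2,3,-3.5,0,0],[-7,4,-3.5,0,0],[-8.7,5,-3.5,0,0],[-10,5.7,-3.5,0,0],[-10,5.7,-3.5,0,0]]

```text
t: 15.45
tool_pos: [424.0, -318.9, 78.8]
tcp_rot: [0.26, 0.965, -0.0, 0.001]
contact_force: [5.5, -1.1, -7.0]
finger_gap: 0.15
finger_force: 30.0
```

```bash
python3 st.py
```

```text
t 15.45 p [ 424.  -318.9   78.8] r 531.0 yang 59.8 q [-0.69  0.35  2.13  0.    0.67 -1.73] f [ 5.5 -1.1 -7. ] gap mm 13.7 ff 29.998834133148193
tote x,y 62.0 0.9 f along 5.3 1.8
```

Call:
play_rows:
  steps:
    - [[-1.7,1,0,0,0],[-3.5,2,0,0,0],[-5.2,3,0,0,0],[-7,4,0,0,0],[-8.7,5,0,0,0],[-8.7,5,0,0,0]]

```text
t: 16.2
tool_pos: [416.1, -314.4, 79.2]
tcp_rot: [0.261, 0.965, -0.001, 0.002]
contact_force: [8.8, -2.8, -4.1]
finger_gap: 0.151
finger_force: 30.0
```

```bash
python3 - <<'E'
from st import *
state()
from plant import viewer
from h import *
for n_ in("scene",):
    s=viewer.snapshot(n_); np.savez("scene4.npz",**s)
    for nm in("scene3.npz","scene4.npz"):
        s=load(nm);h=cv2.cvtColor(s["img"],cv2.COLOR_BGR2HSV).astype(int)
        og=((abs(h[...,0]-14)<6)&(h[...,1]>150)&(h[...,2]>90)); og[:255]=0;og[310:]=0;og[:,:290]=0;og[:,345:]=0
        q=np.argwhere(og)[:,::-1]; 
        wh=((h[...,1]<40)&(h[...,2]>200)); wh[:270]=0;wh[:,360:]&=True;wh[:,:355]=0;wh[305:]=0;wh[:,395:]=0
        w=np.argwhere(wh)[:,::-1]
        P=at(s,*q.mean(0),50)[:2]-O
        print(nm,"orange",len(q),q.mean(0).round(2),(P@d).round(1),"white",len(w),w.mean(0).round(1),w.min(0),w.max(0))
E
```

```text
t 16.2 p [ 416.1 -314.4   79.2] r 521.0 yang 59.78 q [-0.69  0.33  2.14  0.    0.66 -1.74] f [ 8.8 -2.8 -4.1] gap mm 13.8 ff 29.998989701271057
tote x,y 52.8 0.8 f along 9.1 2.0
scene3.npz orange 232 [313.47 281.34] -9.6 white 296 [374.5 286.7] [360 276] [388 298]
scene4.npz orange 216 [306.73 281.62] -23.4 white 324 [368.6 287.2] [355 276] [385 299]
```

Call:
play_rows:
  steps:
    - [[0,0,-2,0,0],[0,0,-4,0,0],[0,0,-6,0,0],[0,0,-8,0,0],[0,0,-8,0,0]]

```text
t: 16.88
tool_pos: [417.8, -315.8, 72.7]
tcp_rot: [0.261, 0.965, -0.002, 0.004]
contact_force: [12.4, -4.6, 11.8]
finger_gap: 0.154
finger_force: 30.0
```

```bash
python3 st.py
```

```text
t 16.875 p [ 417.8 -315.8   72.7] r 524.0 yang 59.79 q [-0.69  0.35  2.14  0.    0.64 -1.74] f [12.4 -4.6 11.8] gap mm 14.1 ff 30.001823008060455
tote x,y 55.1 0.5 f along 13.1 2.2
```

Call:
play_rows:
  steps:
    - [[1.7,-1,-1,0,0],[3.5,-2,-2,0,0],[4.3,-2.5,-3.5,0,0],[5.2,-3,-5,0,0],[5.2,-3,-5,0,0],[5.2,-3,-5,0,0]]

```text
t: 17.62
tool_pos: [422.0, -318.0, 67.1]
tcp_rot: [0.26, 0.965, -0.001, 0.003]
contact_force: [7.7, -3.4, 8.2]
finger_gap: 0.149
finger_force: 30.0
```

```bash
python3 st.py
```

```text
t 17.625 p [ 422.  -318.    67.1] r 528.0 yang 59.81 q [-0.69  0.37  2.13  0.    0.64 -1.73] f [ 7.7 -3.4  8.2] gap mm 13.5 ff 30.001187324523926
tote x,y 59.8 0.5 f along 8.4 0.8
```

Call:
play_rows:
  steps:
    - [[1.7,-1,0,0,0],[3.5,-2,0,0,0],[3.5,-2,0,0,0],[3.5,-2,0,0,0]]

```text
t: 18.12
tool_pos: [422.7, -318.3, 66.2]
tcp_rot: [0.26, 0.966, -0.0, -0.0]
contact_force: [-10.4, 1.9, 19.1]
finger_gap: 0.155
finger_force: 30.0
```

```bash
python3 - <<'E'
from st import *
state()
from plant import viewer
s=viewer.snapshot("scene"); np.savez("scene5.npz",**s)
import cv2
cv2.imwrite("pics/scene5.png",cv2.resize(s["img"][225:325,230:400],None,fx=4.7,fy=4.7,interpolation=cv2.INTER_CUBIC))
E
```

```text
t 18.125 p [ 422.7 -318.3   66.2] r 529.0 yang 59.84 q [-0.69  0.37  2.13 -0.    0.65 -1.73] f [-10.4   1.9  19.1] gap mm 14.1 ff 30.00305414199829
tote x,y 60.5 0.7 f along -10.0 -3.6
```

View pics/scene5.png

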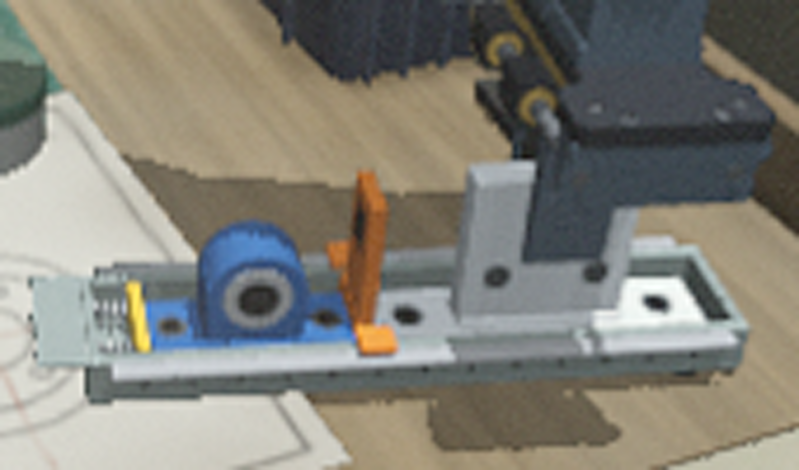

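The bracket is down in the bay and close to flat, with the divider tab at (368,250) and the plate compressed at (137,315). Now I'll release and go up.

Call:
play_rows:
  steps:
    - [[0,0,0,0,0.4],[0,0,0,0,0.5],[0,0,0,0,0.5],[0,0,0,0,0.5],[0,0,0,0,0.5]]

```text
t: 18.8
tool_pos: [422.9, -318.2, 65.4]
tcp_rot: [0.26, 0.966, 0.0, -0.0]
contact_force: [0.7, 0.6, -0.3]
finger_gap: 0.494
finger_force: 0.0
```

```bash
cat > chk.py <<'E'
from st import *
state()
from plant import viewer
from h import *
import sys
s=viewer.snapshot("scene"); np.savez(sys.argv[1],**s)
for nm in("scene2.npz","scene5.npz",sys.argv[1]):
    s=load(nm);h=cv2.cvtColor(s["img"],cv2.COLOR_BGR2HSV).astype(int)
    og=((abs(h[...,0]-14)<6)&(h[...,1]>150)&(h[...,2]>90)); og[:255]=0;og[310:]=0;og[:,:290]=0;og[:,345:]=0
    q=np.argwhere(og)[:,::-1]; P=at(s,*q.mean(0),50)[:2]-O
    yl=((abs(h[...,0]-27)<5)&(h[...,1]>150)&(h[...,2]>120));yl[:270]=0;yl[310:]=0;yl[:,:250]=0;yl[:,300:]=0
    y=np.argwhere(yl)[:,::-1];Y=at(s,*y.mean(0),20)[:2]-O
    dk=(h[...,2]<70);dk[:275]=0;dk[300:]=0;dk[:,:308]=0;dk[:,385:]=0
    k,l,st,c=cv2.connectedComponentsWithStats(dk.astype(np.uint8))
    print(nm,"divider",(P@d).round(1),"plate",(Y@d).round(1),"dark",[(c[i].round(1).tolist(),((at(s,*c[i],19)[:2]-O)@d).round(1)) for i in range(1,k) if 4<st[i,4]<60])
E
python3 chk.py scene6.npz
```

```text
t 18.8 p [ 422.9 -318.2   65.4] r 529.0 yang 59.82 q [-0.69  0.37  2.13 -0.    0.64 -1.73] f [ 0.7  0.6 -0.3] gap mm 45.0 ff 0.0
tote x,y 60.7 0.9 f along 0.3 0.9
scene2.npz divider -9.0 plate -105.8 dark [([381.6, 291.4], np.float64(137.6))]
scene5.npz divider -22.4 plate -118.5 dark [([356.3, 282.7], np.float64(94.8)), ([379.4, 287.5], np.float64(138.5)), ([335.4, 283.6], np.float64(48.6)), ([369.0, 288.8], np.float64(114.5)), ([315.9, 291.8], np.float64(-0.2))]
scene6.npz divider -21.0 plate -116.7 dark [([344.9, 280.7], np.float64(72.5)), ([335.8, 283.5], np.float64(49.6)), ([379.9, 287.6], np.float64(139.3)), ([369.8, 288.6], np.float64(116.5)), ([316.9, 291.7], np.float64(2.0))]
```

Call:
play_rows:
  steps:
    - [[0,0,10,0,0.7],[0,0,40,0,0.7],[0,0,80,0,0.7],[0,0,110,0,0.7],[0,0,110,0,0.7],[0,0,110,0,0.7]]

```text
t: 19.6
tool_pos: [422.7, -318.0, 175.3]
tcp_rot: [0.26, 0.966, 0.0, -0.0]
contact_force: [0.6, 0.7, -0.1]
finger_gap: 0.7
finger_force: 0.0
```

```bash
python3 chk.py scene7.npz|tail -1; python3 - <<'E'
from h import *
from st import O,d,n
s0=load("scene0.npz");h=[at(s0,x/4.7+230,y/4.7+220,10)[:2] for x,y in((245,221),(455,187))];print("hole spacing",np.linalg.norm(h[1]-h[0]))
s=load("scene6.npz")
for p in((316.9,291.7),(369.8,288.6)):
    for z in(15,19,23,27): w=at(s,*p,z)[:2]-O;print(p,z,(w@d).round(1),(w@n).round(1))
E
```

```text
scene7.npz divider -20.8 plate -116.7 dark [([335.8, 283.5], np.float64(49.6)), ([356.7, 282.6], np.float64(95.9)), ([380.1, 288.0], np.float64(139.3)), ([369.8, 288.6], np.float64(116.5)), ([316.9, 291.7], np.float64(2.0))]
hole spacing 114.28841910918341
(316.9, 291.7) 15 3.7 5.6
(316.9, 291.7) 19 2.0 0.9
(316.9, 291.7) 23 0.3 -3.7
(316.9, 291.7) 27 -1.4 -8.4
(369.8, 288.6) 15 119.1 6.4
(369.8, 288.6) 19 116.5 1.7
(369.8, 288.6) 23 113.9 -2.9
(369.8, 288.6) 27 111.2 -7.6
```

Both foot holes read the right height, so the bracket lies flat, but friction leaves it about 4–5 mm short of the end wall (plate 11 mm in instead of 6). I'll regrip and draw it up to the wall.

Call:
play_rows:
  steps:
    - [[0,0,-35,0,0.6],[0,0,-70,0,0.4],[0,0,-95,0,0.4],[0,0,-104,0,0.4],[0,0,-104,0,0],[0,0,-104,0,0],[0,0,-104,0,0],[0,0,-104,0,0],[0,0,-104,0,0],[0,0,-104,0,0]]

```text
t: 20.9
tool_pos: [423.4, -318.6, 72.3]
tcp_rot: [0.26, 0.966, -0.0, 0.001]
contact_force: [-1.4, -0.2, 8.3]
finger_gap: 0.153
finger_force: 30.0
```

Call:
play_rows:
  steps:
    - [[1.7,-1,0,0,0],[3.5,-2,0,0,0],[4.3,-2.5,0,0,0],[4.3,-2.5,0,0,0],[4.3,-2.5,0,0,0]]

```text
t: 21.52
tool_pos: [425.8, -319.9, 72.1]
tcp_rot: [0.26, 0.966, 0.001, -0.002]
contact_force: [-15.5, 6.9, 24.0]
finger_gap: 0.15
finger_force: 30.0
```

```bash
python3 chk.py scene8.npz|sed -n '1,2p;5p'
```

```text
t 21.525 p [ 425.8 -319.9   72.1] r 533.0 yang 59.84 q [-0.69  0.36  2.12 -0.    0.66 -1.73] f [-15.5   6.9  24. ] gap mm 13.7 ff 30.00445157289505
tote x,y 64.1 0.9 f along -16.9 -1.7
scene8.npz divider -17.9 plate -114.1 dark [([344.7, 276.8], np.float64(76.4)), ([358.2, 282.5], np.float64(99.3)), ([337.5, 283.2], np.float64(53.5)), ([380.2, 287.3], np.float64(140.5)), ([370.8, 288.6], np.float64(118.6)), ([318.2, 291.4], np.float64(5.0))]
```

Call:
play_rows:
  steps:
    - [[0,0,2,0,0],[1.3,-0.7,2,0,0],[2.6,-1.5,2,0,0],[2.6,-1.5,2,0,0],[2.6,-1.5,2,0,0]]

```text
t: 22.2
tool_pos: [428.0, -320.9, 72.8]
tcp_rot: [0.26, 0.966, 0.001, -0.002]
contact_force: [-10.1, 4.2, 4.7]
finger_gap: 0.154
finger_force: 30.0
```

```bash
python3 chk.py scene9.npz|sed -n '1,2p;5p'
```

```text
t 22.2 p [ 428.  -320.9   72.8] r 535.0 yang 59.83 q [-0.69  0.37  2.11 -0.    0.67 -1.73] f [-10.1   4.2   4.7] gap mm 14.0 ff 30.001011192798615
tote x,y 66.5 1.1 f along -10.8 -1.4
scene9.npz divider -15.7 plate -112.0 dark [([359.5, 282.0], np.float64(102.7)), ([338.1, 283.1], np.float64(55.0)), ([372.0, 288.5], np.float64(121.3)), ([319.3, 291.0], np.float64(7.5))]
```

Call:
play_rows:
  steps:
    - [[1,-0.5,0,0,0],[1.5,-0.9,0,0,0],[1.5,-0.9,0,0,0],[1.5,-0.9,0,0,0]]

```text
t: 22.75
tool_pos: [428.2, -320.9, 72.5]
tcp_rot: [0.26, 0.966, 0.001, -0.004]
contact_force: [-19.3, 9.1, 11.3]
finger_gap: 0.152
finger_force: 30.0
```

```bash
python3 chk.py scene10.npz|sed -n '1,2p;5p'
```

```text
t 22.75 p [ 428.2 -320.9   72.5] r 535.0 yang 59.84 q [-0.69  0.37  2.11 -0.    0.67 -1.73] f [-19.3   9.1  11.3] gap mm 13.9 ff 30.00271439552307
tote x,y 66.7 1.2 f along -21.3 -1.7
scene10.npz divider -15.7 plate -111.7 dark [([359.5, 282.0], np.float64(102.7)), ([338.5, 283.0], np.float64(56.0)), ([371.8, 288.6], np.float64(120.7)), ([319.2, 291.1], np.float64(7.2))]
```

The bracket stops at the wall: the force rises with no motion and the plate is about 6 mm in. Release and retreat.

Call:
play_rows:
  steps:
    - [[-1,0.5,0,0,0],[-1,0.5,0,0,0.4],[-1,0.5,0,0,0.5],[-1,0.5,0,0,0.5],[-1,0.5,0,0,0.5],[-1,0.5,20,0,0.6],[-1,0.5,60,0,0.7],[-1,0.5,100,0,0.7],[-15,20,150,0,0.7],[-30,40,190,0,0.7],[-30,40,190,0,0.7],[-30,40,190,0,0.7]]

```text
t: 24.3
tool_pos: [401.3, -283.1, 263.1]
tcp_rot: [0.26, 0.966, -0.0, 0.0]
contact_force: [-0.5, 0.0, -0.6]
finger_gap: 0.698
finger_force: 0.0
```

```bash
python3 chk.py scene11.npz|sed -n '1,2p;5p'; python3 - <<'E'
from h import *
from st import O,d,n
s=load("scene11.npz");h=cv2.cvtColor(s["img"],cv2.COLOR_BGR2HSV).astype(int)
# foot hole / web / block tilt checks
bl=(abs(h[...,0]-110)<12)&(h[...,1]>130)&(h[...,2]>70);bl[:265]=0;bl[310:]=0;bl[:,:250]=0;bl[:,330:]=0
for nm in("scene2.npz","scene11.npz"):
    q=load(nm);H=cv2.cvtColor(q["img"],cv2.COLOR_BGR2HSV).astype(int)
    bl=(abs(H[...,0]-110)<12)&(H[...,1]>130)&(H[...,2]>70);bl[:265]=0;bl[310:]=0;bl[:,:250]=0;bl[:,325:]=0
    p=np.argwhere(bl)[:,::-1];w=at(q,*p.mean(0),30)[:2]-O;print(nm,"blue",len(p),p.min(0),p.max(0),(w@d).round(1),(w@n).round(1))
# gauge case / tape unchanged
a=load("scene0.npz")["img"].astype(int);b=s["img"].astype(int)
print("case diff",abs(a-b)[235:262,325:365].mean(),"tape diff",abs(a-b)[160:185,210:240].mean())
E
```

```text
t 24.3 p [ 401.3 -283.1  263.1] r 491.0 yang 59.82 q [-0.66 -0.01  2.12 -0.    1.03 -1.71] f [-0.5  0.  -0.6] gap mm 63.5 ff 0.0
tote x,y 24.5 20.6 f along -0.4 -0.2
scene11.npz divider -16.0 plate -111.8 dark [([359.2, 282.1], np.float64(102.0)), ([338.5, 283.0], np.float64(56.0)), ([319.2, 291.1], np.float64(7.2))]
scene2.npz blue 354 [267 272] [311 298] -54.6 11.1
scene11.npz blue 283 [264 272] [307 298] -64.8 13.9
case diff 15.564197530864197 tape diff 1.9413333333333334
```

```bash
python3 - <<'E'
from h import *
from st import O,d,n
from plant import viewer
s=viewer.snapshot("scene");t=viewer.snapshot("top");t0=load("top0.npz");s0=load("scene0.npz")
print("top case diff",abs(t["img"].astype(int)-t0["img"])[145:172,328:356].mean())
def case(q):
    v=cv2.cvtColor(q["img"],cv2.COLOR_BGR2GRAY)[145:172,328:356];p=np.argwhere(v<60);return len(p),p.mean(0).round(2)
print(case(t0),case(t))
g=cv2.cvtColor(s["img"],cv2.COLOR_BGR2GRAY)[280:298,360:384].astype(int);print(g)
E
```

```text
top case diff 12.048500881834215
(0, array([nan, nan])) (0, array([nan, nan]))
[[113 126 149 161 158 158 143 113 107 106 105 103 109 107 105 106  83 114
  166 178 162 150 154 159]
 [ 59  73 132 159 158 161 141 111 107 111 108 108 106 112 111 104  78  70
  140 183 173 151 149 156]
 [ 58  63 127 162 157 154 132 110 103 109 106 104 103 108 107  91  69  54
   92 158 182 162 146 152]
 [ 61  92 141 160 160 149 122 101 119 140 146 149 153 157 163 163 184 148
   57 120 174 185 159 144]
 [119 147 156 157 154 187 215 223 225 228 229 230 231 231 232 233 240 205
  107  76 145 184 174 151]
 [152 160 159 159 155 199 240 248 246 247 247 248 248 247 246 246 247 242
  180  59  95 160 181 163]
 [156 159 157 155 156 210 243 244 244 248 233 228 235 242 247 245 245 249
  211 113  62 124 172 181]
 [155 159 159 155 162 222 247 244 239 216 171 158 170 192 225 243 247 247
  243 184  70  72 146 184]
 [155 153 159 155 177 228 246 245 235 181  80  46  49  77 142 202 236 246
  248 240 175  57  94 129]
 [150 155 154 149 195 235 245 245 242 214 136  62  47  40  66 165 230 245
  246 251 198  82  61 109]
 [188 190 1
[... 168 characters left out ...]
3 245 248 241 172  53]
 [210 213 210 209 217 231 244 243 243 244 245 247 248 248 248 248 246 246
  245 246 248 252 209 108]
 [230 233 233 232 238 242 246 246 247 247 236 228 228 230 222 219 221 223
  225 226 220 219 208 169]
 [225 219 220 221 222 219 213 215 217 216 203 198 199 201 195 195 197 199
  198 197 192 189 196 187]
 [193 188 190 189 190 188 185 186 189 185 184 186 189 191 187 187 187 188
  189 185 183 195 200 203]
 [184 179 190 197 196 198 196 197 198 197 196 197 200 199 201 200 199 200
  201 200 200 204 208 208]
 [199 197 202 204 204 207 205 207 206 205 206 208 206 206 207 205 207 207
  208 211 208 211 209 210]]<stdin>:7: RuntimeWarning: Mean of empty slice.
  ret = um.true_divide(
```

```bash
python3 - <<'E'
from h import *
from st import O,d,n
from plant import viewer
s=viewer.snapshot("scene");t=viewer.snapshot("top");t0=load("top0.npz")
def hole(q,u,v,r=4):
    g=cv2.cvtColor(q["img"],cv2.COLOR_BGR2GRAY).astype(float);u0,v0=round(u),round(v)
    w=g[v0-3:v0+4,u0-r:u0+r+1];m=np.clip(0.7*np.percentile(w,75)-w,0,None);Y,X=np.mgrid[v0-3:v0+4,u0-r:u0+r+1]
    return (m*X).sum()/m.sum(),(m*Y).sum()/m.sum()
for nm,q,ps in(("before",load("scene7.npz"),((316.9,291.7),(369.8,288.6))),("now",s,((319.2,291.1),(372.1,288.9)))):
    for p in ps:
        c=hole(q,*p);w=at(q,*c,19)[:2]-O;print(nm,np.round(c,2),(w@d).round(1),(w@n).round(1))
g0=cv2.cvtColor(t0["img"],cv2.COLOR_BGR2GRAY).astype(int);g1=cv2.cvtColor(t["img"],cv2.COLOR_BGR2GRAY).astype(int)
print(g0[146:170:2,326:358:2]);print(g1[146:170:2,326:358:2])
E
```

```text
before [317.01 291.64] 2.3 1.1
before [369.87 288.93] 116.2 0.7
now [319.29 291.12] 7.5 2.3
now [372.22 288.81] 121.3 0.7
[[ 67  88 109 156 156 156 157 154 151 148 147 148 146 149 148 148]
 [ 76  91 112 149 119 108 141 156 161 158 155 155 153 152 148 150]
 [ 85  88 148 145  84  86  91 113 136 150 161 163 161 158 157 153]
 [ 90  99 149 109  91  86  85  82  86  95 126 149 158 161 161 161]
 [ 90 109 145  99 159 126  81  81  82  81  83  91 105 138 156 158]
 [ 90 125 124  96 162 127  77  77  78  76  77  82  88  93 152 157]
 [ 88 137  96  87  86  81  77  76  78  79  77  82  85 100 159 163]
 [101 135  91  90  82  77  79  78  81  81  83  88  87 127 159 160]
 [114 145  92  82  84  81  81  79  78  84  85  89 101 148 156 157]
 [140 149 147 128  96  84  78  77  77  80  86  90 119 152 153 154]
 [142 146 145 146 142 136 110  84  71  82  87  89 139 155 154 154]
 [148 146 147 146 147 145 146 136 113  84  89 111 149 152 155 156]]
[[ 78 100 125 172 172 169 172 168 165 163 161 163 163 164 164 164]
 [ 88 102 124 163 131 123 156 173 174 173 170 168 167 164 165 165]
 [ 99  99 162 158  98  96 103 127 150 164 175 176 175 172 169 168]
 [101 112 164 121 101  95  92  95  95 107 139 164 171 177 178 177]
 [101 124 160 112 173 141  91  91  91  90  91 104 117 154 172 173]
 [103 140 138 105 177 139  88  86  86  87  88  90  95 105 167 172]
 [100 150 105  98  98  96  85  85  83  87  88  92  94 111 172 178]
 [112 150 101 101  92  90  85  90  90  91  92  94  98 139 174 176]
 [127 159 100  91  93  90  88  88  90  93  95  99 112 162 169 171]
 [154 165 160 143 108  91  86  88  88  89  99 100 131 165 168 168]
 [154 161 160 159 158 150 122  95  84  90  97 101 152 170 168 167]
 [163 162 161 159 161 161 160 150 125  95  96 125 164 165 167 170]]
```

The case is unmoved, since only the exposure differs. The bracket's inner hole reads about 1.5 mm high in the image, so that end may be wedged slightly up against the divider. I'll press the web top down gently with closed fingers.

Call:
play_rows:
  steps:
    - [[4,-14,-20,0,0],[7,-27,-50,0,0],[7,-27,-90,0,0],[7,-27,-120,0,0],[7,-27,-140,0,0],[7,-27,-150,0,0],[7,-27,-150,0,0],[7,-27,-150,0,0]]

```text
t: 25.55
tool_pos: [408.7, -310.4, 114.1]
tcp_rot: [0.26, 0.966, -0.0, 0.0]
contact_force: [-0.1, -0.2, -0.6]
finger_gap: 0.003
finger_force: 0.0
```

Call:
play_rows:
  steps:
    - [[0,0,-3,0,0],[0,0,-6,0,0],[0,0,-8,0,0],[0,0,-8,0,0]]

```text
t: 26.05
tool_pos: [408.3, -310.1, 105.4]
tcp_rot: [0.26, 0.966, 0.0, -0.0]
contact_force: [0.9, 0.4, 1.2]
finger_gap: 0.007
finger_force: 0.0
```

```bash
python3 st.py
```

```text
t 26.05 p [ 408.3 -310.1  105.4] r 513.0 yang 59.81 q [-0.69  0.28  2.16 -0.    0.71 -1.74] f [0.9 0.4 1.2] gap mm 0.6 ff 0.0
tote x,y 44.0 0.7 f along 0.6 0.8
```

Call:
play_rows:
  steps:
    - [[0,0,-1,0,0],[0,0,-1.5,0,0],[0,0,-1.5,0,0]]

```text
t: 26.42
tool_pos: [408.4, -310.1, 105.2]
tcp_rot: [0.26, 0.966, 0.0, -0.0]
contact_force: [-10.8, 6.9, 30.2]
finger_gap: -0.001
finger_force: 15.1
```

Call:
play_rows:
  steps:
    - [[0,0,-1,0,0],[0,0,-1.5,0,0],[0,0,-1.5,0,0]]

```text
t: 26.8
tool_pos: [408.5, -310.2, 105.1]
tcp_rot: [0.26, 0.966, 0.0, -0.001]
contact_force: [-19.9, 14.9, 63.5]
finger_gap: 0.002
finger_force: 31.3
```

```bash
python3 st.py
```

```text
t 26.8 p [ 408.5 -310.2  105.1] r 513.0 yang 59.82 q [-0.69  0.28  2.16 -0.    0.71 -1.74] f [-19.9  14.9  63.5] gap mm 0.2 ff 31.302609820850194
tote x,y 44.2 0.6 f along -24.6 3.0
```

Call:
play_rows:
  steps:
    - [[0,0,3,0,0],[0,0,30,0,0],[0,0,70,0,0],[-10,15,120,0,0],[-20,30,160,0,0],[-20,30,160,0,0],[-20,30,160,0,0]]

```text
t: 27.68
tool_pos: [388.2, -280.0, 261.8]
tcp_rot: [0.26, 0.966, 0.0, -0.0]
contact_force: [-0.7, 0.3, -0.4]
finger_gap: 0.003
finger_force: 0.0
```

```bash
python3 chk.py scene12.npz|sed -n '1,2p;5p'; python3 - <<'E'
from h import *
from st import O,d,n
s=load("scene12.npz")
def hole(q,u,v,r=4):
    g=cv2.cvtColor(q["img"],cv2.COLOR_BGR2GRAY).astype(float);u0,v0=round(u),round(v)
    w=g[v0-3:v0+4,u0-r:u0+r+1];m=np.clip(0.7*np.percentile(w,75)-w,0,None);Y,X=np.mgrid[v0-3:v0+4,u0-r:u0+r+1]
    return (m*X).sum()/m.sum(),(m*Y).sum()/m.sum()
for p in((319.2,291.1),(372.1,288.9)):
    c=hole(s,*p);w=at(s,*c,19)[:2]-O;print(np.round(c,2),(w@d).round(1),(w@n).round(1))
E
```

```text
t 27.675 p [ 388.2 -280.   261.8] r 479.0 yang 59.82 q [-0.67 -0.03  2.15 -0.    1.02 -1.72] f [-0.7  0.3 -0.4] gap mm 0.3 ff 0.0
tote x,y 11.6 16.8 f along -0.8 -0.1
scene12.npz divider -15.9 plate -111.7 dark [([359.4, 282.3], np.float64(102.2)), ([338.1, 283.0], np.float64(55.2)), ([371.8, 288.6], np.float64(120.7)), ([319.2, 291.4], np.float64(7.0))]
[318.89 291.42] 6.4 1.5
[372.21 288.79] 121.4 0.7
```

```bash
python3 -c "
from plant import ticket
print(ticket.job_done())"
```

```text
the job is handed in; nothing more can be done
None
```

I handed the job in at about 28 s: the bracket lies flat in the long bay against the end wall, with the block flat behind the divider and the yellow plate holding everything tight, about 6 mm in. The gauge case and tape measure show no movement; one press on the bracket's web top reached 64 N at the closed fingertips, and no verdict was returned.

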